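# Switch on the sample-prep bench in order

### The arm

A 6-joint arm with a two-finger parallel gripper is mounted at the origin on the work surface. World frame = base frame: x ahead of the robot, y to its left, z up, the work surface at z = 0. Lengths are in m, angles in rad, forces in N, time in s.
With the tool pointing down it reaches from about 0.35 to 0.925 m from the base axis. Payload 6.4 kg.
Tool frame: the origin (TCP) lies at the very end of the fingers, on their centre line; the grasp point (between the pads) lies 19 mm behind it (bot.grip_point_offset is the distance from the TCP to the grasp point, in m); z points along the fingers, y is the line along which they close (so a half turn about z gives the same grasp; the last joint's range is limited). The gripper opens to 94 mm and grips with 3 to 60 N. Pads are 16 mm wide; open, the fingers measure 119 mm over their backs; the gripper's body (75 mm by 177 mm) begins 78 mm behind the grasp point.
Start: joints at [1.021, 0.245, 1.558, -0, 1.339, -0.174], TCP at [0.239, 0.605, 0.178] pointing down, gripper open.
Joint ranges: [-3.13, 3.13], [-1.02, 2.26], [0.13, 2.54], [-0.95, 4.09], [0.21, 2.88], [-2.74, 2.74]. Speed limits (rad/s): [2.57, 2.57, 3.14, 3.14, 3.14, 3.14].

### API

Orientations are given as a unit quaternion [w, x, y, z].
In Python, from cell import read_state, cams, bot gives the robot as it stands.
- The arm moves only by the tool servo_tool, never from a script. Its arguments are lists of equal length, an entry for each row: "dp": the shift along the tool's x, y, z in units of 50 mm (1.0 is 50 mm), a list of three; "roll": the turn about the tool's z in units of 5 degrees (1.0 is 5 degrees). A call has 1 to 5 rows; each row shifts and turns the commanded pose from where the row before left it, along the tool's axes as they then stand; what a row does not reach is not made up. A row lasts 1/10 s, in which the tool goes at most 50 mm and 8.59 degrees, less where a joint would pass 70% of its speed; a pose out of reach is approached as far as the arm can. A call is refused whole if a number of a shift passes 1 or a number of a turn 1, either way. A call with a gripper value outside its range is refused whole. "grip" is the gripper command: -1 is shut, 1 is fully open, values between are in proportion, set as the call begins (left out, the last holds). The fingers move at their own pace and stop on an object; the grip force is fixed at half the most. Time passes only in rows, so rows that do not move let the fingers close. It gives the time, the measured TCP pose, the force, the opening and the grip force at its end, in the units of the state.
- read_state(): the state, without advancing time (a new reading comes with each control period).
- cams.read_camera(name): name is "scene" or "side" or "wrist"; returns a dict with "color" (400x640x3 uint8, red, green, blue), "camera_matrix" (3x3 intrinsics, pixels), "rvec" (rotation vector, rad) and "tvec" (3), from world to camera coordinates, as OpenCV has them. Camera axes: x right, y down, z forward; pixel columns grow to the right and rows downward; lengths in m; the calibration is good to about 2 mm. The wrist camera is an equidistant fisheye: a pixel r from the principal point sees the ray r / f radians off the axis. A picture is of the moment at which its call begins. There is no depth.
- bot.finish_job(): hands the job in; it is judged then, once.
Trained networks look in a picture, given as the dict that the camera call returned (one of the last four; its "shot" number tells which), for a name from the list of things; names that differ only in an ending like _2 or _b are one class to them, and where a whole thing is asked for, a point or a joint stands for the part that bears it (a point fixed in the world has none). Each returns a list of dicts, best first, with "p" (0 to 1); they miss things now and then, are a little off and sometimes report something else, mostly with a low value. They report only what shows in the picture. A call takes as long as a camera call.
- cams.recognise(picture, thing): "uv" ([column, row] in pixels, amid what is visible of it).
- cams.masks_of(picture, thing): "region" (400x640 bool, what is visible of it) and "uv" ([column, row] in pixels, amid what is visible of it).
- cams.place_of(picture, thing): "uv" ([column, row] in pixels: a listed point, or the origin of a listed thing).
The state is a dict: "time": time; "q": joint angles; "dq": joint speeds; "tau": joint torques, N m; "tcp_pos": TCP position; "orientation": TCP orientation; "contact_force": force on the tool from outside, world axes, zero at the start; "ft_torque": the same for the moment, N m; "opening": finger opening in m; "grip_force": force on a finger pad.
Only numpy, scipy, OpenCV 4.12 (cv2) and the standard library are available. Lean on these libraries where they do the work, as an engineer would, in place of code of your own. Each camera call takes 0.05 s, during which the arm holds its last target. There are 200 camera calls.

### The job

Switch on the three bench instruments in order by pressing their latching keys: first the blue key of the heater-shaker, then the green key of the centrifuge, last the yellow key of the vortex mixer, each pressed down lightly to its stop so that it stays in. Only press: do not shove or lift the instruments, and leave the red cut-out button, the reagent bottle and the tip box alone.

Things in the scene. Friction and masses are not known exactly. Their poses are not given: they have to be found in the camera images.
- shaker: heater-shaker: white box 200 x 150 x 60 mm with an aluminium platform and a blue well plate behind the key, up to 94 mm high. Loose on the bench, about 2.5 kg. Origin at the centre of its underside; its x axis points from its front edge (with the key) to its back, z up.
- shaker_key_top (a point): centre of the top of the shaker's blue round key (36 mm across). Built 65 mm in front of the shaker's centre; it stands 18 mm above the box when off (78 mm above the bench) and moves down with the key.
- shaker_key (a joint): how far the blue key is pressed, m: 0 = off, 0.008 = fully in; it stays where left; over 0.005 is on. The cap on it is springy (1.5 N/mm): pressed from off, the top gives 2 mm, the key yields at about 3 N and goes in 8 mm to its stop, then the cap gives again (top 12 mm down: about 6 N; hard end at 16 mm). Let go, the top rests 8 mm lower than off.
- centrifuge: small centrifuge: grey box 200 x 150 x 70 mm with a dark blue domed lid behind the key, up to 123 mm high. Loose on the bench, about 2.5 kg. Origin at the centre of its underside; its x axis points from its front edge (with the key) to its back, z up.
- centrifuge_key_top (a point): centre of the top of the centrifuge's green round key (36 mm across). Built 65 mm in front of the centrifuge's centre; it stands 18 mm above the box when off (88 mm above the bench) and moves down with the key.
- centrifuge_key (a joint): how far the green key is pressed, m: 0 = off, 0.008 = fully in; it stays where left; over 0.005 is on. The cap on it is springy (1.5 N/mm): pressed from off, the top gives 2 mm, the key yields at about 3 N and goes in 8 mm to its stop, then the cap gives again (top 12 mm down: about 6 N; hard end at 16 mm). Let go, the top rests 8 mm lower than off.
- mixer: vortex mixer: grey box 200 x 130 x 80 mm with a black rubber cup behind the key, up to 120 mm high. Loose on the bench, about 2.5 kg. Origin at the centre of its underside; its x axis points from its front edge (with the key) to its back, z up.
- mixer_key_top (a point): centre of the top of the mixer's yellow round key (36 mm across). Built 65 mm in front of the mixer's centre; it stands 18 mm above the box when off (98 mm above the bench) and moves down with the key.
- mixer_key (a joint): how far the yellow key is pressed, m: 0 = off, 0.008 = fully in; it stays where left; over 0.005 is on. The cap on it is springy (1.5 N/mm): pressed from off, the top gives 2 mm, the key yields at about 3 N and goes in 8 mm to its stop, then the cap gives again (top 12 mm down: about 6 N; hard end at 16 mm). Let go, the top rests 8 mm lower than off.
- cutout_top (a point): centre of the top of the red round cut-out button (32 mm across, 18 mm above the bench, sprung) on a yellow disc housing 48 mm across fixed to the bench. Must not be pressed.
- cutout (a joint): how far the red cut-out button is pressed, m (0 = up, 0.006 = fully down).
- reagent: amber reagent bottle with white cap, 40 mm across, 90 mm high, loose; origin at the centre of its underside. To be left alone.
- tipbox: blue box of pipette tips, 80 x 120 x 54 mm high, loose; origin at the centre of its underside, long side along its y. To be left alone.

How it is judged:
By the outcome, as a careful person would: the job done as asked, in the order asked, and still so for the second after the job is handed in, with the robot touching nothing.
It also fails if it takes over 48 s, if anything falls off the work surface, if the arm or the gripper's body presses on something with over 40 N, if the wrist force passes 120 N, or if a joint passes its speed limit or range.

## Working session

There is one attempt and no reset: what is moved stays moved. The work goes in short steps, Python scripts to look and compute and a tool call to move; the robot and the scene stay as the last step left them, time stands still between calls to the robot, and variables do not carry over. Pictures are saved under pics/ and viewed, at most 10 in all, crops included, and the job is handed in when it is done.

Besides the shell and the picture viewer there is one more tool, called as a command line: name --pt "numbers of a row" for each row, then --argument value for the rest. servo_tool: Moves the arm, as the interface text tells. Its arguments: {"type":"object","properties":{"dp":{"type":"array"},"roll":{"type":"array"},"grip":{"type":"number"}},"required":["dp","roll"]}

```bash
mkdir -p pics; cat > h.py <<'E'
import numpy as np, cv2
from cell import read_state, cams, bot
def ray(pic,uv):
    K=np.array(pic["camera_matrix"],float);R=cv2.Rodrigues(np.array(pic["rvec"],float))[0];t=np.array(pic["tvec"],float).ravel()
    x=(uv[0]-K[0,2])/K[0,0];y=(uv[1]-K[1,2])/K[1,1]
    if pic.get("fish"):
        r=np.hypot(x,y);d=np.array([x/r*np.sin(r),y/r*np.sin(r),np.cos(r)]) if r>1e-9 else np.array([0,0,1.])
    else: d=np.array([x,y,1.])
    return -R.T@t, R.T@d
def at_z(pic,uv,z):
    c,d=ray(pic,uv); return c+d*(z-c[2])/d[2]
def shot(n):
    p=cams.read_camera(n)
    if n=="wrist": p=dict(p,fish=True)
    return p
def save(p,f): cv2.imwrite("pics/"+f,cv2.cvtColor(p["color"],cv2.COLOR_RGB2BGR))
E
python3 - <<'E'
from h import *
Z=dict(shaker_key_top=.078,centrifuge_key_top=.088,mixer_key_top=.098,cutout_top=.018,reagent=0,tipbox=0,shaker=0,centrifuge=0,mixer=0)
for n in("scene","side"):
    p=shot(n); save(p,n+"1.png")
    for k,z in Z.items():
        for r in cams.place_of(p,k)[:2]: print(n,k,round(r["p"],2),np.round(r["uv"]),np.round(at_z(p,r["uv"],z),3))
s=read_state();print(s["time"],s["tcp_pos"],s["orientation"],s["contact_force"],s["opening"])
E
```

```text
scene shaker_key_top 0.77 [409. 307.] [0.569 0.284 0.078]
scene centrifuge_key_top 0.46 [294. 214.] [ 0.571 -0.032  0.088]
scene cutout_top 0.7 [375. 215.] [0.384 0.029 0.018]
scene reagent 0.91 [428. 259.] [0.387 0.188 0.   ]
scene reagent 0.67 [321. 172.] [ 0.35  -0.198  0.   ]
scene tipbox 0.58 [320. 170.] [ 0.35  -0.205  0.   ]
scene shaker 0.6 [373. 351.] [0.638 0.271 0.   ]
scene shaker 0.43 [408. 307.] [0.516 0.246 0.   ]
scene centrifuge 0.86 [279. 260.] [ 0.628 -0.017  0.   ]
scene mixer 0.98 [215. 192.] [ 0.606 -0.305  0.   ]
side shaker_key_top 0.52 [303. 143.] [0.579 0.3   0.078]
side centrifuge_key_top 0.73 [345. 195.] [ 0.566 -0.033  0.088]
side mixer_key_top 0.88 [390. 262.] [ 0.544 -0.28   0.098]
side cutout_top 0.65 [267. 217.] [0.402 0.052 0.018]
side reagent 0.88 [248. 199.] [0.38  0.184 0.   ]
side tipbox 0.83 [277. 302.] [ 0.355 -0.201  0.   ]
side tipbox 0.39 [423. 301.] [ 0.608 -0.303  0.   ]
side shaker 0.76 [326. 168.] [0.634 0.266 0.   ]
side centrifuge 0.62 [365. 213.] [0.637 0.002 0.   ]
side mixer 0.83 [422. 301.] [ 0.606 -0.303  0.   ]
1.0 [0.23853857 0.60464722 0.17774108] [-1.72602466e-05  1.86796050e-01  9.82398715e-01 -1.52993037e-05] [0.9715716  0.2590013  0.11608323] 0.09441492768859398
```

View pics/scene1.png

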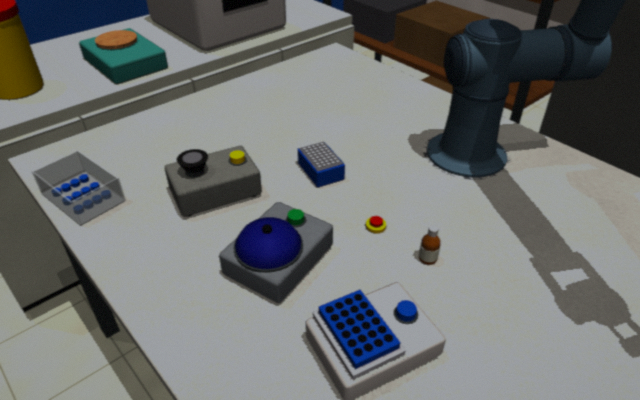

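View pics/side1.png

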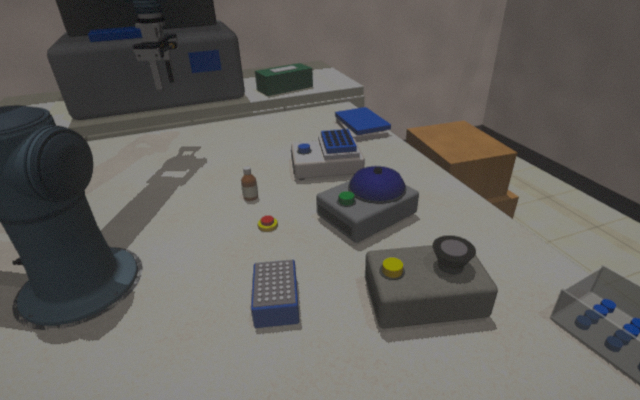

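Both views agree: in scene, the blue key is near (406,310), green near (296,215) and yellow near (237,156). In side they are near (304,148), (346,198) and (393,267). I'll refine these with colour blobs.

```bash
cat >> h.py <<'E'
HUE=dict(blue=(100,125,.078),green=(45,85,.088),yellow=(20,35,.098))
def blob(p,c,uv,w=16):
    hsv=cv2.cvtColor(p["color"],cv2.COLOR_RGB2HSV);lo,hi,z=HUE[c]
    m=cv2.inRange(hsv,(lo,120,60),(hi,255,255));k=np.zeros_like(m);u,v=map(int,uv);k[max(v-w,0):v+w,max(u-w,0):u+w]=1;m=m*k
    n,l,s,ce=cv2.connectedComponentsWithStats(m)
    if n<2:return None
    i=1+np.argmax(s[1:,4]);return ce[i],s[i]
E
python3 - <<'E'
from h import *
for n,d in(("scene",dict(blue=(406,310),green=(296,215),yellow=(237,156))),("side",dict(blue=(304,148),green=(346,198),yellow=(393,267)))):
    p=shot(n)
    for c,uv in d.items():
        b=blob(p,c,uv); ce,s=b; print(n,c,np.round(ce,1),s,np.round(at_z(p,ce,HUE[c][2]-.004),3))
E
```

```text
scene blue [406.7 309.3] [396 300  21  21 297] [0.573 0.283 0.074]
scene green [295.2 214.2] [288 209  16  11 145] [ 0.567 -0.034  0.084]
scene yellow [236.8 156.5] [229 150  16  14 184] [ 0.547 -0.28   0.094]
side blue [303.6 146.1] [299 144  10   5  44] [0.575 0.285 0.074]
side green [346.3 195.4] [339 192  15   8  97] [ 0.572 -0.029  0.084]
side yellow [392.4 267. ] [383 257  20  21 357] [ 0.543 -0.289  0.094]
```

servo_tool --pt "-0.86 -0.35 0" --pt "-0.86 -0.35 0" --pt "-0.86 -0.35 0" --pt "-0.86 -0.35 0" --pt "-0.86 -0.35 0" --roll '[0,0,0,0,0]' --grip -1

```text
time: 1.6
tcp_pos: [0.4075, 0.443, 0.1779]
orientation: [0.0, 0.187, 0.982, 0.0]
contact_force: [0.4, 0.4, 0.3]
opening: 0.0578
grip_force: 0.0
```

servo_tool --pt "-0.86 -0.35 0" --pt "-0.86 -0.35 0" --pt "-0.86 -0.35 0" --pt "-0.86 -0.35 0" --pt "-0.6 -0.25 0" --roll '[0,0,0,0,0]'

```text
time: 2.1
tcp_pos: [0.566, 0.2912, 0.1779]
orientation: [0.0, 0.188, 0.982, -0.0]
contact_force: [-0.8, 0.2, 0.0]
opening: 0.0174
grip_force: 0.0
```

servo_tool --pt "0 0 0" --pt "0 0 0" --roll '[0,0]'

```text
time: 2.3
tcp_pos: [0.5642, 0.2932, 0.1776]
orientation: [-0.0, 0.187, 0.982, 0.0]
contact_force: [-0.2, -0.3, -0.7]
opening: 0.002
grip_force: 0.0
```

```bash
python3 - <<'E'
from h import *
p=shot("wrist");save(p,"w1.png")
print(p["camera_matrix"])
for r in cams.place_of(p,"shaker_key_top")[:3]: print(r["p"],r["uv"],at_z(p,r["uv"],.078))
for c in("blue",):
  for r in cams.masks_of(p,"shaker_key")[:2]:
    v,u=np.nonzero(r["region"]);print(r["p"],r["uv"],u.min(),u.max(),v.min(),v.max())
E
```

```text
[[309.70691629   0.         317.69341198]
 [  0.         309.70691629 204.68496203]
 [  0.           0.           1.        ]]
0.84 [307.6, 211.7] [0.5743425  0.27822477 0.078     ]
0.87 [312.7, 207.7] 295 327 189 225
```

View pics/w1.png

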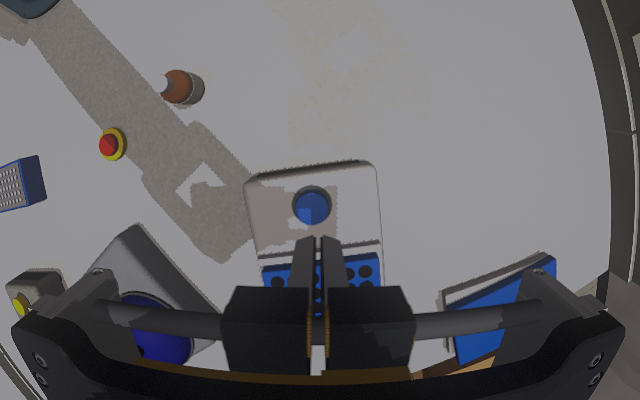

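The wrist view shows the blue key at about (312,207). That puts it near (0.574, 0.281), in line with the other views.

servo_tool --pt "-0.09 -0.04 0.4" --pt "-0.09 -0.04 0.5" --pt "-0.09 -0.05 0.5" --pt "0 0 0.4" --pt "0 0 0" --roll '[0,0,0,0,0]'

```text
time: 2.95
tcp_pos: [0.571, 0.2827, 0.0843]
orientation: [-0.003, 0.186, 0.983, -0.001]
contact_force: [0.4, -0.4, -0.1]
opening: 0.0002
grip_force: 0.0
```

servo_tool --pt "0 0 0" --pt "0 0 0" --roll '[0,0]'

```text
time: 3.15
tcp_pos: [0.575, 0.2834, 0.0896]
orientation: [0.001, 0.186, 0.982, 0.001]
contact_force: [0.3, -0.3, 0.4]
opening: 0.0003
grip_force: 0.0
```

servo_tool --pt "0 0 0.08" --pt "0 0 0.08" --pt "0 0 0.08" --pt "0 0 0.07" --pt "0 0 0.06" --roll '[0,0,0,0,0]'

```text
time: 3.65
tcp_pos: [0.5741, 0.2824, 0.0688]
orientation: [-0.0, 0.187, 0.982, -0.0]
contact_force: [-0.4, 0.2, -0.4]
opening: 0.0004
grip_force: 0.0
```

servo_tool --pt "0 0 0" --pt "0 0 0" --roll '[0,0]'

```text
time: 3.85
tcp_pos: [0.5742, 0.2824, 0.0691]
orientation: [-0.0, 0.187, 0.982, -0.0]
contact_force: [0.7, -0.6, 0.2]
opening: 0.0006
grip_force: 0.0
```

```bash
python3 - <<'E'
from h import *
p=shot("wrist");save(p,"w2.png")
for r in cams.place_of(p,"shaker_key_top")[:3]: print(r["p"],r["uv"],at_z(p,r["uv"],.078))
print(read_state()["contact_force"],read_state()["ft_torque"])
q=shot("side");i=cv2.resize(q["color"][100:190,250:370],None,fx=6,fy=6);cv2.imwrite("pics/s2.png",i[...,::-1])
E
```

```text
0.61 [315.5, 234.2] [0.5713963  0.28214922 0.078     ]
[ 0.78219987 -0.9485235  -0.17321934] [ 0.00243492  0.00461    -0.06308946]
```

View pics/w2.png

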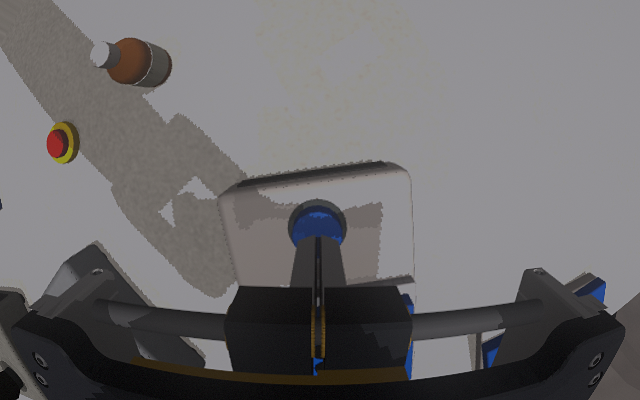

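View pics/s2.png

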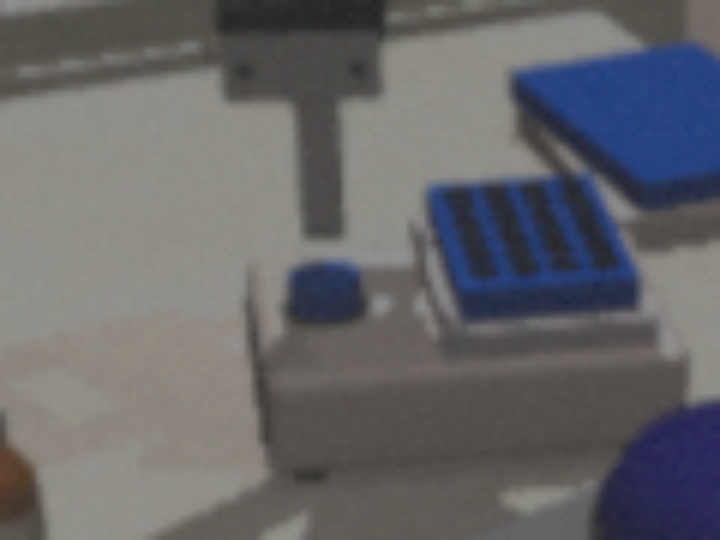

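```bash
python3 - <<'E'
from h import *
s=read_state();T=np.array(s["tcp_pos"]);print(T,s["q"],bot.grip_point_offset)
def proj(p,X):
    R=np.array(p["rvec"],float);t=np.array(p["tvec"],float)
    if p.get("fish"): return cv2.fisheye.projectPoints(np.array([[X]],float),R.reshape(3,1),t.reshape(3,1),np.array(p["camera_matrix"]),np.zeros(4))[0].ravel()
    return cv2.projectPoints(np.array([X],float),R,t,np.array(p["camera_matrix"]),None)[0].ravel()
ps={n:shot(n) for n in("scene","side","wrist")}
for n,p in ps.items():
    print(n,proj(p,T),"+20mm",proj(p,T+[0,0,.02]),"key",proj(p,[.574,.282,.078]), "cam", ray(p,(320,200))[0])
    if n!="wrist":
        u,v=map(int,proj(p,[.574,.282,.078]));c=p["color"][v-50:v+40,u-60:u+60];cv2.imwrite(f"pics/{n}3.png",cv2.resize(c,None,fx=6,fy=6)[...,::-1])
        b=blob(p,"blue",(u,v),14);print(b)
E
```

```text
[0.57444507 0.28251445 0.06950182] [ 2.80272807e-01  3.34703194e-01  1.65687926e+00 -3.91751370e-05
  1.14956209e+00 -9.14699239e-01] 0.0188
scene [405.54450605 311.18890139] +20mm [406.76465638 303.85488373] key [406.00686065 307.78819517] cam [1.0644819  0.61599611 0.79252131]
(array([406.03690037, 310.42066421]), array([397, 301,  20,  20, 271], dtype=int32))
side [303.81526009 147.80840979] +20mm [303.45259886 141.44701076] key [303.57283683 145.21408484] cam [ 0.2594585  -0.73297525  0.55829049]
(array([305.5, 145.5]), array([303, 144,   6,   4,  16], dtype=int32))
wrist [317.45853313 233.06824068] +20mm [317.47317091 244.15892648] key [316.52671628 237.24098856] cam [0.50030768 0.31172957 0.2750413 ]
```

View pics/scene3.png

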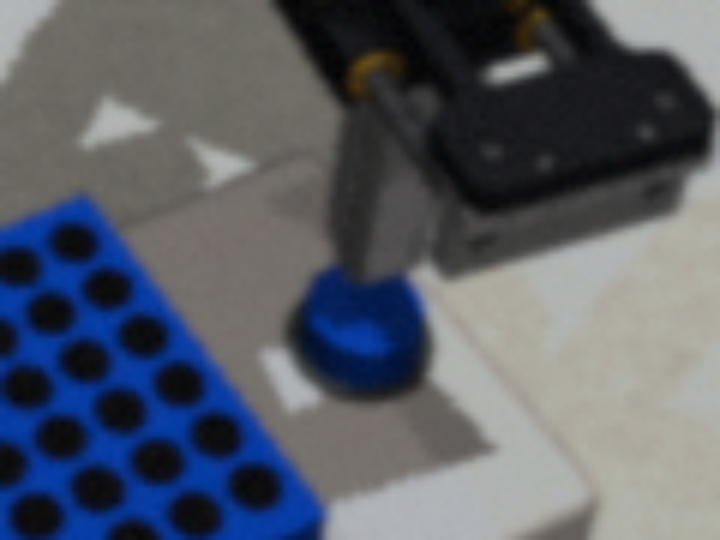

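The fingertip appears at scene (407,304) and side (303.5,139.5). Both match the reported TCP plus about 20 mm in z, so the real tip is higher than reported and hasn't touched the key. I'll feel downward by force.

servo_tool --pt "0 0 0.05" --pt "0 0 0.05" --pt "0 0 0.05" --pt "0 0 0" --pt "0 0 0" --roll '[0,0,0,0,0]'

```text
time: 4.65
tcp_pos: [0.5742, 0.2824, 0.0616]
orientation: [-0.0, 0.187, 0.982, -0.0]
contact_force: [1.0, -0.6, -0.4]
opening: 0.0008
grip_force: 0.0
```

servo_tool --pt "0 0 0.06" --pt "0 0 0" --pt "0 0 0" --roll '[0,0,0]'

```text
time: 4.95
tcp_pos: [0.5742, 0.2825, 0.0586]
orientation: [-0.0, 0.187, 0.982, -0.0]
contact_force: [0.1, -0.3, 0.3]
opening: 0.0007
grip_force: 0.0
```

servo_tool --pt "0 0 0.06" --pt "0 0 0" --pt "0 0 0" --roll '[0,0,0]'

```text
time: 5.25
tcp_pos: [0.5741, 0.2824, 0.0556]
orientation: [-0.0, 0.187, 0.982, -0.0]
contact_force: [-0.0, 0.7, -0.4]
opening: 0.0006
grip_force: 0.0
```

servo_tool --pt "0 0 0.06" --pt "0 0 0" --pt "0 0 0" --roll '[0,0,0]'

```text
time: 5.55
tcp_pos: [0.5741, 0.2824, 0.0526]
orientation: [-0.0, 0.187, 0.982, -0.0]
contact_force: [0.4, -0.9, 0.5]
opening: 0.0005
grip_force: 0.0
```

servo_tool --pt "0 0 0.04" --pt "0 0 0" --pt "0 0 0" --roll '[0,0,0]'

```text
time: 5.85
tcp_pos: [0.5742, 0.2824, 0.0507]
orientation: [-0.0, 0.187, 0.982, -0.0]
contact_force: [-0.6, -0.3, -0.2]
opening: 0.0006
grip_force: 0.0
```

```bash
cat >> h.py <<'E'
def pair(f,a,b):
    o=[]
    for n,(u,v) in(("scene",a),("side",b)):
        p=shot(n);o.append(cv2.resize(p["color"][v-50:v+30,u-33:u+33],None,fx=6,fy=6,interpolation=cv2.INTER_CUBIC))
    cv2.imwrite("pics/"+f,np.hstack(o)[...,::-1])
E
python3 - <<'E'
from h import *
pair("pair4.png",(406,308),(304,145)); s=read_state();print(s["tcp_pos"],s["contact_force"],s["tau"])
E
```

```text
[0.57427897 0.28245767 0.05079093] [-0.25886856  0.26552289  0.69695299] [ 6.19371240e-04 -4.27329540e+01 -2.81518650e+01  2.92831566e-02
  6.97291782e-02 -3.61378409e-05]
```

View pics/pair4.png

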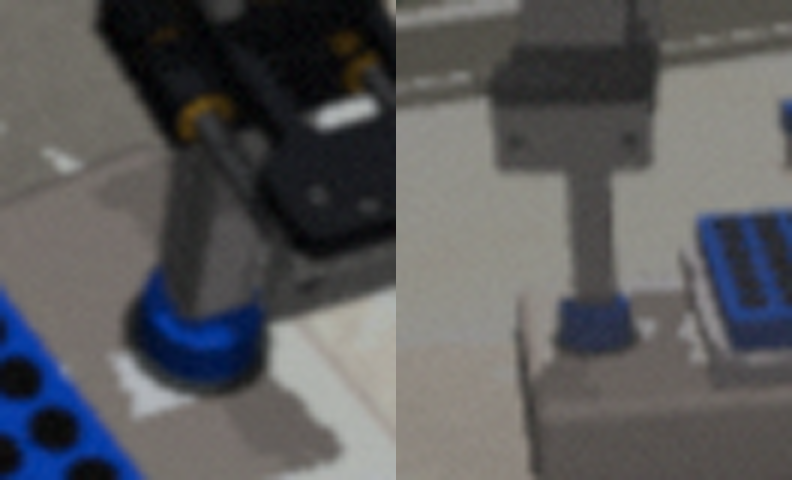

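The tip now appears right at the key top, at scene (408,310) and side (304,146). Contact should come within a few millimetres.

servo_tool --pt "0 0 0.04" --pt "0 0 0" --pt "0 0 0" --roll '[0,0,0]'

```text
time: 6.25
tcp_pos: [0.5745, 0.2826, 0.0491]
orientation: [0.0, 0.187, 0.982, 0.0]
contact_force: [0.4, -0.1, 2.0]
opening: 0.0006
grip_force: 1.0
```

servo_tool --pt "0 0 0.04" --pt "0 0 0" --pt "0 0 0" --roll '[0,0,0]'

```text
time: 6.55
tcp_pos: [0.5745, 0.2825, 0.047]
orientation: [0.0, 0.187, 0.982, 0.0]
contact_force: [-0.0, -0.2, 3.5]
opening: 0.0005
grip_force: 1.2
```

servo_tool --pt "0 0 0.04" --pt "0 0 0" --pt "0 0 0" --roll '[0,0,0]'

```text
time: 6.85
tcp_pos: [0.5745, 0.2826, 0.0448]
orientation: [0.0, 0.187, 0.982, 0.0]
contact_force: [1.6, 0.5, 3.4]
opening: 0.0005
grip_force: 1.2
```

servo_tool --pt "0 0 0.04" --pt "0 0 0.04" --pt "0 0 0.03" --pt "0 0 0" --pt "0 0 0" --roll '[0,0,0,0,0]'

```text
time: 7.35
tcp_pos: [0.5745, 0.2825, 0.0395]
orientation: [0.0, 0.187, 0.982, 0.0]
contact_force: [1.0, -0.2, 4.4]
opening: 0.0003
grip_force: 2.1
```

servo_tool --pt "0 0 0.02" --pt "0 0 0" --pt "0 0 0" --roll '[0,0,0]'

```text
time: 7.65
tcp_pos: [0.5745, 0.2826, 0.0387]
orientation: [0.0, 0.187, 0.982, 0.0]
contact_force: [-0.5, 0.2, 4.8]
opening: 0.0004
grip_force: 2.8
```

The blue key is at its stop: force is past the 3 N plateau, and the tip has travelled about 11.5 mm from contact. Real contact came about 28 mm lower than the reported TCP implied. Now I'll lift and go to the green key.

servo_tool --pt "0 0 -0.1" --pt "0 0 -0.4" --pt "0 0 -0.7" --pt "0 0 -0.7" --pt "0 0 0" --roll '[0,0,0,0,0]'

```text
time: 8.15
tcp_pos: [0.5767, 0.2832, 0.1383]
orientation: [0.003, 0.187, 0.982, 0.002]
contact_force: [0.7, -0.8, 1.6]
opening: 0.0
grip_force: 0.0
```

servo_tool --pt "-0.15 -0.4 0" --pt "-0.28 -0.74 0" --pt "-0.28 -0.74 0" --pt "-0.28 -0.74 0" --pt "-0.28 -0.74 0" --roll '[0,0,0,0,0]'

```text
time: 8.65
tcp_pos: [0.5697, 0.1015, 0.1312]
orientation: [-0.002, 0.187, 0.982, -0.0]
contact_force: [-0.1, -0.2, -0.3]
opening: 0.0006
grip_force: 0.0
```

servo_tool --pt "-0.28 -0.74 0" --pt "-0.28 -0.74 0" --pt "-0.28 -0.74 0" --pt "0 0 0" --pt "0 0 0" --roll '[0,0,0,0,0]'

```text
time: 9.15
tcp_pos: [0.5688, -0.0159, 0.1317]
orientation: [-0.002, 0.188, 0.982, 0.0]
contact_force: [-0.2, 0.3, -0.4]
opening: 0.0003
grip_force: 0.0
```

```bash
python3 - <<'E'
from h import *
p=shot("wrist");s=read_state();print(s["tcp_pos"],s["time"])
for k,z in(("centrifuge_key_top",.088),):
  for r in cams.place_of(p,k)[:2]: print(r["p"],r["uv"],at_z(p,r["uv"],z),at_z(p,r["uv"],z-.028))
b=blob(p,"green",(320,210),60);print(b, at_z(p,b[0],.085), at_z(p,b[0],.085-.028))
q=shot("scene")
for r in cams.place_of(q,"shaker_key_top")[:1]: print(r["p"],r["uv"],at_z(q,r["uv"],.07))
b=blob(q,"blue",(407,309),14);print(b, at_z(q,b[0],.068))
b=blob(q,"green",(295,214));print(b)
pi=p["color"][60:360,140:500];sc=cv2.resize(q["color"][255:330,360:450],None,fx=4,fy=4)
cv2.imwrite("pics/p5.png",np.hstack([pi,sc])[...,::-1])
E
```

```text
[ 0.56894192 -0.0151125   0.1319431 ] 9.2
0.62 [302.5, 219.8] [ 0.56849612 -0.02946724  0.088     ] [ 0.57669481 -0.03425797  0.06      ]
(array([301.68535565, 219.68200837]), array([ 282,  201,   41,   39, 1195], dtype=int32)) [ 0.56901739 -0.03059239  0.085     ] [ 0.57717648 -0.03545095  0.057     ]
0.73 [408.5, 310.2] [0.56922933 0.28471268 0.07      ]
(array([406.09556314, 311.89078498]), array([396, 303,  21,  19, 293], dtype=int32)) [0.57385973 0.28349087 0.068     ]
(array([294.85314685, 214.34265734]), array([287, 209,  17,  12, 143], dtype=int32))
```

View pics/p5.png

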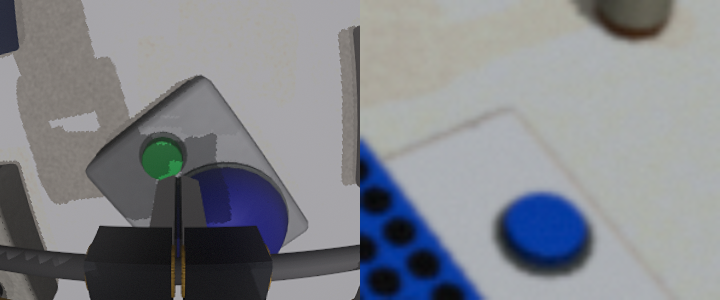

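The wrist view (left) shows the green key near full-image pixel (302,220), consistent with (0.570, -0.031). The right crop shows the blue key sitting low, about 2.6 px below its starting position, so it has latched.

servo_tool --pt "-0.07 -0.14 0.3" --pt "-0.06 -0.14 0.4" --pt "0 0 0.3" --pt "0 0 0.2" --pt "0 0 0.1" --roll '[0,0,0,0,0]'

```text
time: 9.85
tcp_pos: [0.57, -0.0307, 0.0666]
orientation: [-0.001, 0.187, 0.982, 0.0]
contact_force: [-0.4, 0.5, 0.6]
opening: 0.0003
grip_force: 0.0
```

servo_tool --pt "0 0 0" --pt "0 0 0" --pt "0 0 0" --roll '[0,0,0]'

```text
time: 10.15
tcp_pos: [0.5716, -0.0312, 0.0692]
orientation: [0.001, 0.187, 0.982, -0.0]
contact_force: [-0.0, 0.6, 0.3]
opening: 0.0005
grip_force: 0.0
```

servo_tool --pt "0 0 0.05" --pt "0 0 0.05" --pt "0 0 0.05" --pt "0 0 0" --pt "0 0 0" --roll '[0,0,0,0,0]'

```text
time: 10.65
tcp_pos: [0.5708, -0.0312, 0.0607]
orientation: [-0.0, 0.187, 0.982, -0.0]
contact_force: [-0.7, 0.3, 0.4]
opening: 0.0003
grip_force: 0.0
```

servo_tool --pt "0 0 0.05" --pt "0 0 0.05" --pt "0 0 0" --pt "0 0 0" --roll '[0,0,0,0]'

```text
time: 11.05
tcp_pos: [0.5711, -0.0312, 0.0559]
orientation: [0.0, 0.187, 0.982, 0.0]
contact_force: [-0.2, -0.3, 2.2]
opening: 0.0008
grip_force: 1.1
```

servo_tool --pt "0 0 0.04" --pt "0 0 0.04" --pt "0 0 0" --pt "0 0 0" --roll '[0,0,0,0]'

```text
time: 11.45
tcp_pos: [0.5711, -0.0312, 0.0518]
orientation: [0.0, 0.187, 0.982, -0.0]
contact_force: [0.2, 0.1, 2.7]
opening: 0.0008
grip_force: 1.1
```

servo_tool --pt "0 0 0.04" --pt "0 0 0.03" --pt "0 0 0" --pt "0 0 0" --roll '[0,0,0,0]'

```text
time: 11.85
tcp_pos: [0.5712, -0.0313, 0.0487]
orientation: [0.0, 0.187, 0.982, -0.0]
contact_force: [-0.2, 0.2, 4.8]
opening: 0.0005
grip_force: 2.8
```

servo_tool --pt "0 0 0.02" --pt "0 0 0" --pt "0 0 0" --roll '[0,0,0]'

```text
time: 12.15
tcp_pos: [0.5712, -0.0312, 0.0479]
orientation: [0.0, 0.187, 0.982, -0.0]
contact_force: [-0.6, 0.6, 6.4]
opening: 0.0009
grip_force: 3.3
```

Green is at its stop at 6 N. I'll lift and go on to yellow.

servo_tool --pt "0 0 -0.1" --pt "0 0 -0.4" --pt "0 0 -0.7" --pt "0 0 -0.6" --pt "0 0 0" --roll '[0,0,0,0,0]'

```text
time: 12.65
tcp_pos: [0.5734, -0.0318, 0.1415]
orientation: [0.004, 0.187, 0.982, -0.0]
contact_force: [0.3, -0.1, 0.5]
opening: 0.0007
grip_force: 0.0
```

servo_tool --pt "-0.2 -0.7 0" --pt "-0.2 -0.7 0" --pt "-0.2 -0.7 0" --pt "-0.2 -0.7 0" --pt "-0.2 -0.7 0" --roll '[0,0,0,0,0]'

```text
time: 13.15
tcp_pos: [0.5517, -0.213, 0.1351]
orientation: [-0.002, 0.187, 0.982, 0.001]
contact_force: [0.5, 0.1, 0.2]
opening: 0.0001
grip_force: 0.0
```

servo_tool --pt "-0.2 -0.7 0" --pt "-0.15 -0.5 0" --pt "0 0 0" --pt "0 0 0" --pt "0 0 0" --roll '[0,0,0,0,0]'

```text
time: 13.65
tcp_pos: [0.547, -0.2731, 0.1362]
orientation: [-0.001, 0.186, 0.982, 0.001]
contact_force: [0.2, 0.3, 1.4]
opening: 0.0006
grip_force: 0.0
```

```bash
python3 - <<'E'
from h import *
p=shot("wrist");s=read_state();print(s["tcp_pos"],s["time"])
for r in cams.place_of(p,"mixer_key_top")[:2]: print(r["p"],r["uv"],at_z(p,r["uv"],.098))
b=blob(p,"yellow",(320,210),60)
if b: print(b, at_z(p,b[0],.095))
q=shot("scene")
b=blob(q,"green",(295,214));print(b,at_z(q,b[0],.078))
b=blob(q,"blue",(407,309),14);print(b[0])
cv2.imwrite("pics/p6.png",np.hstack([p["color"][60:360,140:500],cv2.resize(q["color"][185:260,250:340],None,fx=4,fy=4)])[...,::-1])
E
```

```text
[ 0.54725201 -0.27306339  0.13648235] 13.7
0.76 [301.2, 219.6] [ 0.54469195 -0.28662092  0.098     ]
0.64 [318.4, 10.7] [ 0.3907414  -0.21062522  0.098     ]
(array([304.98425736, 215.59206023]), array([ 284,  194,   42,   44, 1461], dtype=int32)) [ 0.54345581 -0.28283588  0.095     ]
(array([295.42307692, 217.25641026]), array([287, 212,  18,  12, 156], dtype=int32)) [ 0.56856129 -0.03158926  0.078     ]
[406.10344828 311.82068966]
```

View pics/p6.png

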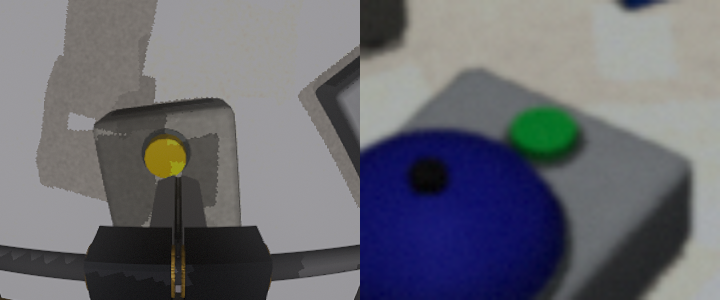

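The wrist view shows the yellow key at about (305,217), giving (0.5445, -0.2845). Green has dropped 2.9 px, so it has latched too.

servo_tool --pt "-0.02 -0.12 0.3" --pt "-0.02 -0.11 0.3" --pt "0 0 0.3" --pt "0 0 0.2" --pt "0 0 0.08" --roll '[0,0,0,0,0]'

```text
time: 14.3
tcp_pos: [0.544, -0.2852, 0.0758]
orientation: [-0.002, 0.187, 0.982, 0.001]
contact_force: [0.1, 0.5, 0.3]
opening: 0.0007
grip_force: 0.0
```

servo_tool --pt "0 0 0" --pt "0 0 0" --pt "0 0 0" --roll '[0,0,0]'

```text
time: 14.6
tcp_pos: [0.5456, -0.2863, 0.0791]
orientation: [0.001, 0.187, 0.982, -0.0]
contact_force: [0.4, 0.0, -0.2]
opening: 0.0003
grip_force: 0.0
```

servo_tool --pt "0 0 0.05" --pt "0 0 0.05" --pt "0 0 0.04" --pt "0 0 0" --pt "0 0 0" --roll '[0,0,0,0,0]'

```text
time: 15.1
tcp_pos: [0.545, -0.2859, 0.0711]
orientation: [-0.0, 0.187, 0.982, 0.0]
contact_force: [0.1, 0.2, 0.5]
opening: 0.0009
grip_force: 0.0
```

servo_tool --pt "0 0 0.05" --pt "0 0 0.05" --pt "0 0 0" --pt "0 0 0" --roll '[0,0,0,0]'

```text
time: 15.5
tcp_pos: [0.5454, -0.2862, 0.0666]
orientation: [0.0, 0.187, 0.982, -0.0]
contact_force: [0.8, -0.7, 1.7]
opening: 0.0003
grip_force: 1.1
```

servo_tool --pt "0 0 0.04" --pt "0 0 0.04" --pt "0 0 0" --pt "0 0 0" --roll '[0,0,0,0]'

```text
time: 15.9
tcp_pos: [0.5453, -0.2862, 0.0624]
orientation: [0.0, 0.187, 0.982, -0.0]
contact_force: [0.9, -1.2, 2.4]
opening: 0.0006
grip_force: 1.1
```

servo_tool --pt "0 0 0.04" --pt "0 0 0.03" --pt "0 0 0" --pt "0 0 0" --roll '[0,0,0,0]'

```text
time: 16.3
tcp_pos: [0.5453, -0.2862, 0.0592]
orientation: [0.0, 0.187, 0.982, -0.0]
contact_force: [-0.0, -0.6, 4.9]
opening: 0.0002
grip_force: 2.4
```

servo_tool --pt "0 0 0.02" --pt "0 0 0" --pt "0 0 0" --roll '[0,0,0]'

```text
time: 16.6
tcp_pos: [0.5454, -0.2862, 0.0584]
orientation: [0.0, 0.187, 0.982, -0.0]
contact_force: [0.2, -0.2, 6.1]
opening: 0.0004
grip_force: 3.0
```

Yellow is at its stop at 6 N. I'll lift clear and check.

servo_tool --pt "0 0 -0.1" --pt "0 0 -0.4" --pt "0 0 -0.7" --pt "0 0 -0.7" --pt "0 0 -0.4" --roll '[0,0,0,0,0]'

```text
time: 17.1
tcp_pos: [0.5451, -0.286, 0.1749]
orientation: [0.0, 0.187, 0.982, -0.0]
contact_force: [-0.8, 0.0, 0.7]
opening: 0.0009
grip_force: 0.0
```

servo_tool --pt "0 0 0" --pt "0 0 0" --pt "0 0 0" --roll '[0,0,0]'

```text
time: 17.4
tcp_pos: [0.5437, -0.285, 0.17]
orientation: [-0.002, 0.187, 0.982, 0.001]
contact_force: [-0.3, -0.0, -0.1]
opening: 0.0006
grip_force: 0.0
```

```bash
python3 - <<'E'
from h import *
for n,d in(("scene",dict(blue=(406,311),green=(296,215),yellow=(237,156))),("side",dict(blue=(304,148),green=(346,198),yellow=(393,267)))):
    p=shot(n);save(p,n+"9.png")
    for c,uv in d.items():
        b=blob(p,c,uv); print(n,c,b and np.round(b[0],1))
    for k in("shaker","centrifuge","mixer"):
        for r in cams.place_of(p,k)[:1]: print(k,np.round(at_z(p,r["uv"],0),3))
E
```

```text
scene blue [406.1 311.8]
scene green [295.4 217.2]
scene yellow [237.  157.7]
shaker [0.637 0.267 0.   ]
centrifuge [ 0.624 -0.014  0.   ]
mixer [ 0.604 -0.317  0.   ]
side blue [303.8 148.6]
side green [346.2 198.4]
side yellow [392.  268.8]
shaker [0.637 0.26  0.   ]
centrifuge [0.641 0.004 0.   ]
mixer [ 0.606 -0.304  0.   ]
```

View pics/side9.png

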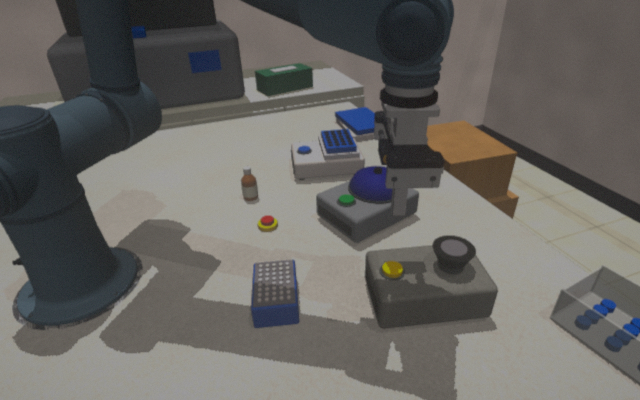

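All three instruments are unmoved. The yellow centroid shifted less than the others did, so I'll check its outline.

```bash
python3 - <<'E'
from h import *
for n,uv in(("scene",(237,156)),("side",(393,267))):
    for t in("1","9"):
        p=dict(color=cv2.imread(f"pics/{n}{t}.png")[...,::-1].copy());print(n,t,blob(p,"yellow",uv))
E
```

```text
scene 1 (array([236.92513369, 156.62032086]), array([229, 150,  16,  15, 187], dtype=int32))
scene 9 (array([236.97887324, 157.73239437]), array([230, 153,  15,  11, 142], dtype=int32))
side 1 (array([392.40340909, 266.90056818]), array([383, 257,  20,  21, 352], dtype=int32))
side 9 (array([392.03157895, 268.8245614 ]), array([382, 261,  21,  17, 285], dtype=int32))
```

The top edge dropped 3 px in scene and 4 px in side, while the bottom edge stayed put. That is the full 8 mm, so the yellow key is in.

```bash
python3 -c "
from h import *
print(bot.finish_job())"
```

```text
the job is handed in; nothing more can be done
None
```

I pressed the blue, green and yellow keys in that order, each to its stop at about 5–6 N. In the last pictures all three stayed in, the instruments had not moved, and the arm was clear; the job is handed in.

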